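# Set the shaker's speed selector and start it

### The job

Get the bench shaker running at speed 5: with a fingertip, push the lever of its click-stop speed selector round clockwise, counting the clicks from the off mark (0), until it rests at position 5, without running past it. Then press the round start button all the way down with a fingertip and let it come up again. Push lightly, grip and lift nothing, and leave the dish on the tray and the two vials beside the shaker undisturbed.

Things in the scene. Friction and masses are not known exactly. Their poses are not given: they have to be found in the camera images.
- shaker: Fixed white bench shaker, 240 x 240 mm; flat control panel 56 mm high on the robot's half (-x side); raised tray (98 x 210 mm, top 71 mm high) on the far half, centred 67 mm ahead (+x) of the origin. Origin: centre of its underside, on the table; x points away from the robot towards the tray, y left, z up. Its yaw varies up to 0.3 rad either way.
- selector_axis (a point): On the selector's vertical turning axis at its hub's top, 85 mm above the table; at (-50, 45, 85) mm in the shaker's frame. Hub: black round knob, 42 mm wide at its foot, 32 mm at its top, on a flat steel disc 60 mm wide (top 58 mm high). Position marks on the panel round it, almost flat, as seen clockwise: a round dot for 0 (off), then seven bars, ever longer, for 1 to 7.
- lever_end (a point): Near the outer end of the selector's black lever, mid-thickness, 45 mm from the axis, 75 mm above the table. The lever is an upright bar reaching radially from the hub to 50 mm from the axis, 10 mm thick, lower edge 64 mm, upper edge 86 mm above the table; a white line on top points to the marks. Push its flank sideways; about 2 N at 38 mm from the axis takes it over a click.
- selector (a joint): Selector angle, rad, growing clockwise seen from above. 8 click positions, 0 to 7, each 0.5236 (30 degrees) apart: 0 (off) reads 0, position 5 reads 2.618. At 0 the lever points 105 degrees left of the shaker's +x axis, at 5 it points 45 degrees right of it. Past half way between positions it snaps on to the next, ahead of the finger, and stays. Starts in one of 0 to 3.
- start_top (a point): Centre of the top of the round start button (white cap 26 mm wide, top 78 mm above the table, in a black housing 42 mm wide, 68 mm high), on the right of the control panel, 120 mm to the right (-y) of the selector's axis.
- start (a joint): Travel of the start button, m: 0 up, 0.006 fully down. It springs back; fully down takes 5 N.
- dish: Loose petri dish, 62 mm in diameter and 14 mm high, lying on the tray's mat. Origin: centre of its underside. Leave it.
- left_vial: Loose small glass vial with crimp cap, 23 mm in diameter, 49 mm high, standing on the table to the left of the shaker. Origin: centre of its underside. Leave it.
- right_vial: Loose small glass vial with crimp cap, 23 mm in diameter, 49 mm high, standing on the table to the right of the shaker. Origin: centre of its underside. Leave it.
Things that resemble listed ones, but are neither listed nor needed, are in the scene too. Leave any green or orange look-alike of the dish alone.

How it is judged:
By the outcome, as a careful person would: the job done as asked, in the order asked, and still so for the second after the job is handed in, with the robot touching nothing.
It also fails if it takes over 61 s, if anything falls off the work surface, if the arm or the gripper's body presses on something with over 40 N, if the wrist force passes 120 N, or if a joint passes its speed limit or range.

### The arm

A 6-joint arm with a two-finger parallel gripper is mounted at the origin on a cart in front of the work surface, level with it; the furniture and walls round the work are solid. World frame = base frame: x ahead of the robot, y to its left, z up, the work surface at z = 0. Lengths are in m, angles in degrees, forces in N, time in s.
With the tool pointing down it reaches from about 0.325 to 0.9 m from the base axis. Payload 6.1 kg.
Tool frame: the origin (TCP) lies where the fingers leave the gripper's body, on its centre line; the fingertips stand 73 mm ahead of it and the grasp point (between the pads) lies 54 mm ahead of it (manip.tip_reach is the z of the fingertips in the tool frame, in m); z points along the fingers, y is the direction in which the jaws open and shut (so a half turn about z gives the same grasp; the last joint's range is limited). The gripper opens to 85 mm and grips with 20 to 120 N. Pads are 22 mm wide; open, the fingers measure 114 mm over their backs; the gripper's body (76 mm by 85 mm) begins 54 mm behind the grasp point. The pads swing forward as they close: fully open they stand 13 mm farther back than shut.
Start: joints at [59.639, 12.628, 87.462, -0, 79.91, -7.225], TCP at [0.246, 0.575, 0.304] pointing down, gripper open.
Joint ranges: [-170.65, 170.65], [-52.31, 119.04], [5.05, 147.46], [-71.25, 251.25], [11.57, 151.72], [-153.62, 153.62]. Speed limits (degrees/s): [147.25, 147.25, 172.46, 180, 180, 180].

### API

Orientations are given as [roll, pitch, yaw] about the fixed x, y, z axes, in that order (R = Rz(yaw) Ry(pitch) Rx(roll)).
In Python, from station import manip gives the robot as it stands. The module is installed in compiled form; this text tells all that it offers.
- The arm moves only by the shell command python3 -m handwheel 'ROWS' [OPENING] [FORCE]. ROWS is JSON, a list of rows, each a list of 6 numbers: the shift along the tool's x, y, z in mm, then the turn, a rotation vector about the tool's x, y, z in rad. A call has exactly 8 rows; each row is the pose to reach, as a shift and turn from the pose measured when the call began, along the tool's axes at that moment; what a row does not reach only later rows make up. A row lasts 1/10 s, in which the tool goes at most 50 mm and 8.59 degrees, less where a joint would pass 70% of its speed; a pose out of reach is approached as far as the arm can. A call with a gripper value outside its range is refused whole. OPENING is the closure in counts, from 0 (fully open) to 255 (shut), set as the call begins (- or left out, the last holds). The fingers move at their own pace and stop on an object; FORCE is the grip in N (left out, the last holds). Time passes only in rows, so rows that repeat a pose let the fingers close, or fill a call up. It gives the time, the measured TCP pose, the force and the opening at its end, in the units of the state.
- manip.state(): the state, without advancing time (a new reading comes with each control period).
- manip.camera(name): name is "scene" or "top" or "wrist"; returns a dict with "frame" (400x640x3 uint8, red, green, blue), "range_z" (400x640 float32, m along the optical axis (not along the pixel's ray), 0 where there is no reading), "fx", "fy", "cx", "cy" (pixels), "D" ([k1, k2, p1, p2, k3] as OpenCV has them; the pictures are not rectified), "world_from_camera" (4x4, takes a point from camera to world coordinates). Camera axes: x right, y up, looking along -z (the intrinsics and any distortion apply to the point x, -y, -z); pixel columns grow to the right and rows downward; lengths in m; the calibration is good to about 2 mm. A picture is of the moment at which its call begins.
- manip.job_done(): hands the job in, once; it reports no verdict.
The state is a dict: "t": time; "joints": joint angles; "qd": joint speeds; "joint_efforts": joint torques, N m; "tcp_pos": TCP position; "tcp_rot": TCP orientation; "contact_force": force on the tool from outside, world axes, zero at the start; "torque": the same for the moment, N m; "gripper_width": finger opening in m.
Only numpy, scipy, OpenCV 4.12 (cv2) and the standard library are available. Lean on these libraries where they do the work, as an engineer would, in place of code of your own. Each camera call takes 0.05 s, during which the arm holds its last target. There are 200 camera calls.

## Working session

There is one attempt and no reset: what is moved stays moved. The work goes in short steps, Python scripts to look and compute and a shell command to move; the robot and the scene stay as the last step left them, time stands still between calls to the robot, and variables do not carry over. Pictures are saved under pics/ and viewed, about 8 in all and at most 12, crops included, and the job is handed in when it is done.

```bash
mkdir -p pics
python3 - <<'E'
from station import manip
import cv2,pickle,numpy as np
s=manip.state();print(s['t'],s['tcp_pos'],s['tcp_rot'],s['contact_force'],s['gripper_width'],manip.tip_reach)
for n in('top','scene'):
    c=manip.camera(n);pickle.dump(c,open(n+'.pkl','wb'));cv2.imwrite(f'pics/{n}1.png',c['frame'][:,:,::-1])
    print(n,c['fx'],c['D'],np.round(c['world_from_camera'],3).tolist())
E
```

```text
0.0 [0.24535877 0.57431448 0.30279083] [-1.79889458e+02 -1.47739805e-02  1.56861467e+02] [0.90884884 1.19033295 0.11629322] 0.08533291277744008 0.0726
top 509.8703077559159 [-0.16741115  0.          0.          0.          0.        ] [[-0.019, 0.99, -0.139, 0.507], [-1.0, -0.021, -0.013, -0.004], [-0.016, 0.139, 0.99, 1.076], [0.0, 0.0, 0.0, 1.0]]
scene 394.93894896822064 [0.0065282 0.        0.        0.        0.       ] [[0.436, 0.644, -0.629, 0.14], [-0.9, 0.298, -0.319, -0.268], [-0.018, 0.705, 0.709, 0.671], [0.0, 0.0, 0.0, 1.0]]
```

View pics/top1.png

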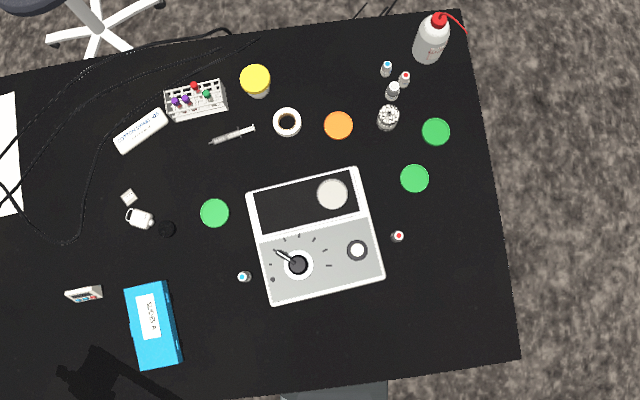

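View pics/scene1.png

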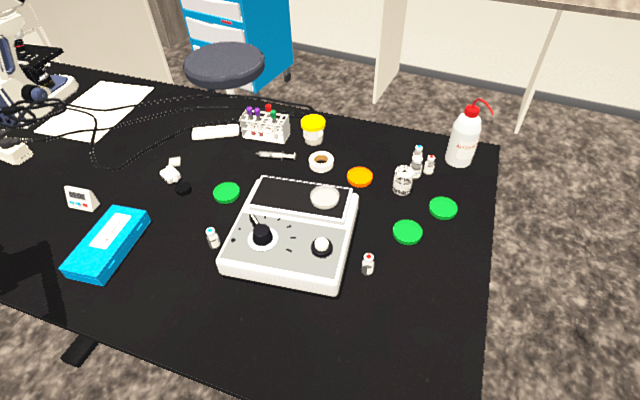

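The top view shows the shaker: its corners are at about (247,193), (357,168), (385,275) and (271,305). The selector hub is at (298,265), with its lever pointing up-left to (275,251). The start button is at (357,250), the dish at (332,194), and the vials at (244,277) and (398,237).

Look-alikes:
- **Round white or black things:** tape roll (287,122), black cap (166,229), yellow jar (255,80).
- **Discs:** green at (214,213), (414,178) and (436,131), orange at (338,125).

By the description, only the black hub at (298,265) and the white cap at (357,250) on the panel fit. I'll check them in a close crop and measure them.

```bash
cat > h.py <<'E'
import numpy as np,cv2
def ray(c,uv):
    K=np.array([[c['fx'],0,c['cx']],[0,c['fy'],c['cy']],[0,0,1]])
    p=cv2.undistortPoints(np.array(uv,float).reshape(-1,1,2),K,np.array(c['D'])).reshape(-1,2)
    d=np.c_[p[:,0],-p[:,1],-np.ones(len(p))];T=np.array(c['world_from_camera'])
    return T[:3,3],d@T[:3,:3].T
def plane(c,uv,z):
    o,d=ray(c,uv);return o+d*((z-o[2])/d[:,2])[:,None]
def pix(c,P):
    K=np.array([[c['fx'],0,c['cx']],[0,c['fy'],c['cy']],[0,0,1]]);T=np.linalg.inv(np.array(c['world_from_camera']))
    q=np.atleast_2d(P)@T[:3,:3].T+T[:3,3];q=q*[1,-1,-1]
    return cv2.projectPoints(q,np.zeros(3),np.zeros(3),K,np.array(c['D']))[0].reshape(-1,2)
E
python3 - <<'E'
import pickle,cv2,numpy as np
from h import *
c=pickle.load(open('top.pkl','rb'));f=c['frame'];g=cv2.cvtColor(f,cv2.COLOR_RGB2GRAY)
# button cap: white blob near (357,250); hub+lever: dark blob near (298,265)
for nm,m,(u,v) in(('cap',(g>200),(357,250)),('knob',(g<70),(298,265)),('housing',(g<70),(347,250)),('disc',(g>200),(310,265))):
    n,l,st,ce=cv2.connectedComponentsWithStats(m.astype(np.uint8))
    i=l[v,u];print(nm,i,st[i],ce[i])
print('corners z.05',plane(c,[(247,193),(357,168),(385,275),(271,305)],.056).round(4).tolist())
print('cap',plane(c,[(357,250)],.078),'hub',plane(c,[(298,265)],.085))
s=f[160:310,240:405];a=cv2.resize(s,None,fx=4.8,fy=4,interpolation=cv2.INTER_CUBIC) if 0 else cv2.resize(s,None,fx=4,fy=4,interpolation=cv2.INTER_CUBIC)
cv2.imwrite('pics/crop1.png',a[:,:,::-1])
E
```

```text
cap 63 [351 243  13  14 137] [356.95620438 249.48175182]
knob 0 [     0      0    640    400 107303] [416.24968547 174.18339655]
housing 84 [347 249   1   5   5] [347. 251.]
disc 35 [ 245  166  140  141 7906] [315.35896787 252.48709841]
corners z.05 [[0.6693, 0.1665, 0.056], [0.716, -0.0586, 0.056], [0.4985, -0.1083, 0.056], [0.4435, 0.1191, 0.056]]
cap [[ 0.54852473 -0.05285354  0.078     ]] hub [[0.52152849 0.06232234 0.085     ]]
```

View pics/crop1.png

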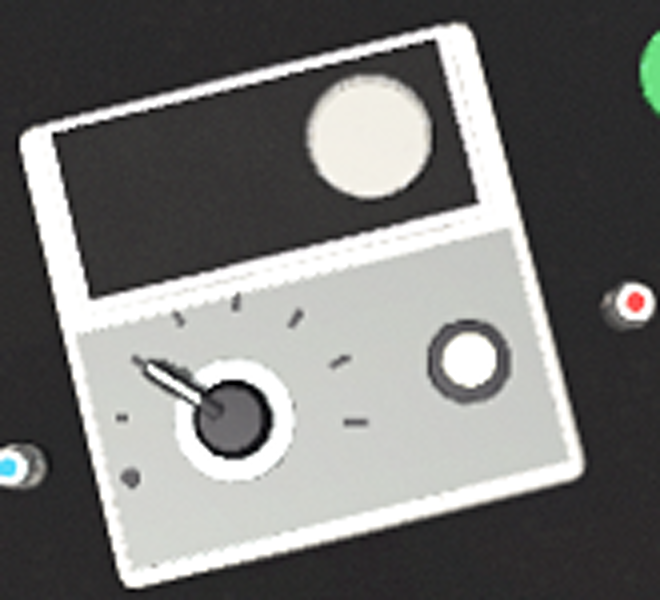

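The crop confirms the selector and start button. The dot (0) is at crop (131,478), followed clockwise by bars 1 to 7. The lever's white line points at the second bar (140,360), so the selector is at position 2 and needs three clicks. I'll cross-check with the scene camera and work out the approach.

```bash
cat >> h.py <<'E'
from scipy.spatial.transform import Rotation as Ro
AX=np.array([.522,.062]);YAW=12.8
def rows(x,y,z,yaw,s=None,verbose=True):
    from station import manip
    s=s or manip.state();R=Ro.from_euler('xyz',s['tcp_rot'],degrees=True)
    T=Ro.from_euler('xyz',[180,0,yaw],degrees=True)
    print('shift mm',np.round(1e3*R.inv().apply(np.array([x,y,z])-s['tcp_pos']),1),'turn',np.round((R.inv()*T).as_rotvec(),3))
def lev(phi,r=.038,d=.0195):
    "finger centre for lever at phi deg (shaker frame, left +)"
    a=np.radians(phi+YAW);return AX+r*np.array([np.cos(a),np.sin(a)])+d*np.array([-np.sin(a),np.cos(a)])
E
python3 - <<'E'
import pickle
from h import *
c=pickle.load(open('scene.pkl','rb'));g=cv2.cvtColor(c['frame'],cv2.COLOR_RGB2GRAY)
print(pix(c,[[*AX,.085],[.5486,-.055,.078]]))
n,l,st,ce=cv2.connectedComponentsWithStats((g>200).astype(np.uint8));i=l[243,321];print('cap',st[i],ce[i],plane(c,[ce[i]],.078))
m=(g[215:250,250:275]<60).astype(np.uint8);
for r in g[222:246,248:276]:print(' '.join('%3d'%v for v in r))
t=pickle.load(open('top.pkl','rb'))
uv=[(240+u/4,160+v/4) for u,v in((131,478),(121,418),(140,360),(180,320),(236,302),(296,318),(341,360),(355,422))]
P=plane(t,uv,.057)[:,:2]-AX
print(np.round(np.degrees(np.arctan2(P[:,1],P[:,0]))-YAW,1),np.round(np.hypot(*P.T),4))
tip=plane(t,[(240+148/4,160+367/4)],.086)[0,:2]-AX;print('lever',np.degrees(np.arctan2(tip[1],tip[0]))-YAW,np.hypot(*tip))
x,y=lev(45,d=.034);print(x,y);rows(x,y,.25,57.8)
E
```

```text
[[261.46133737 230.77704693]
 [322.14634119 243.51924353]]
cap [ 216  175  143  121 8777] [288.79856443 246.95613535] [[ 0.51481726 -0.00183486  0.078     ]]
217 221 181 104  35  22  69 252 255 245 121 181 219 221 221 220 218 218 217 217 215 215 214 214 216 216 214 216
214 219 221 186  78  23  27 104 253 203  82 101 178 190 192 193 192 206 216 219 216 215 216 215 215 216 214 216
216 217 223 223 112  31  23  41 102  76  43  41  59  65  82  86  88 140 185 217 219 217 214 214 214 214 214 214
215 215 219 221 137  48  22  37  48  48  48  47  41  44  47  47  45  53  86 177 204 217 218 215 214 217 215 216
214 215 218 220 183  99  41  39  48  53  55  51  46  50  51  49  48  44  46  82 137 209 218 214 213 214 215 215
214 214 217 221 223 147  64  50  48  53  54  53  50  50  53  51  53  50  47  42  61 181 230 225 216 213 214 214
214 215 215 220 223 147  66  49  55  52  53  53  52  52  52  50  54  53  53  45  42 123 255 255 239 224 212 213
217 214 215 219 209 107  51  50  51  52  52  52  54  54  55  53  55  54  54  51  38  85 255 255 255 248 230 216
214 214 215 218 192  93  47  50  52  55  54  5
[... 1316 characters left out ...]
5 240  96  27  27  31  34  37  37  36  33  36  35  32  27  21  23  64 146 255 255 255 255 255
255 255 255 255 255 255 225  94  28  24  27  29  32  33  34  33  30  24  23  38  94 225 255 255 255 255 255 255
232 255 255 255 255 255 255 222 114  71  37  32  27  35  30  23  25  32  86 173 246 255 255 255 255 255 255 242
218 249 255 255 255 255 255 255 253 242 152 125  99 120  96  87 102 140 241 255 255 255 255 255 255 255 244 223
[ 105.1   75.4   44.6   16.   -13.4  -44.1  -74.2 -104.9] [0.0599 0.0577 0.0568 0.0573 0.0587 0.0587 0.0599 0.059 ]
lever 44.82631870878518 0.04825128787517141
0.5134787308423506 0.11227313369925225
shift mm [-428.1 -319.5   53.4] turn [-1.000e-03  1.000e-03  1.729e+00]
```

The marks fit well: the angles come out within about 1.5° of 105, 75, … -105. The lever reads 44.8° at 48 mm, so it is at position 2, and the scene view agrees to within a pixel. Now I'll move above the lever's flank and shut the gripper on the way.

```bash
python3 -m handwheel '[[-35,-26,4,0,0,0.14],[-70,-52,8,0,0,0.28],[-105,-78,12,0,0,0.42],[-140,-104,16,0,0,0.56],[-175,-130,20,0,0,0.7],[-210,-156,24,0,0,0.84],[-245,-182,28,0,0,0.98],[-280,-208,32,0,0,1.12]]' 255 20
python3 - <<'E'
from h import *
x,y=lev(45,d=.034);rows(x,y,.25,57.8)
E
```

```text
t: 0.9
tcp_pos: [0.4214, 0.2713, 0.2708]
tcp_rot: [-179.9, 0.1, 92.4]
contact_force: [0.8, 0.2, 0.3]
gripper_width: -0.0005
shift mm [-162.7   85.4   20.9] turn [-0.001  0.002  0.603]
```

```bash
python3 -m handwheel '[[-30,16,4,0,0,0.12],[-60,32,8,0,0,0.24],[-95,50,12,0,0,0.36],[-130,68,16,0,0,0.48],[-163,85,21,0,0,0.6],[-163,85,21,0,0,0.603],[-163,85,21,0,0,0.603],[-163,85,21,0,0,0.603]]'
python3 - <<'E'
from h import *
from station import manip
x,y=lev(45,d=.034);rows(x,y,.145,57.8)
f=manip.camera('wrist')['frame'];cv2.imwrite('pics/w1.png',f[:,:,::-1])
E
```

```text
t: 1.7
tcp_pos: [0.5126, 0.1127, 0.2497]
tcp_rot: [-179.9, 0.1, 57.9]
contact_force: [0.5, 0.0, -0.6]
gripper_width: 0.0001
shift mm [  0.4   1.1 104.7] turn [-0.001  0.002  0.002]
```

View pics/w1.png

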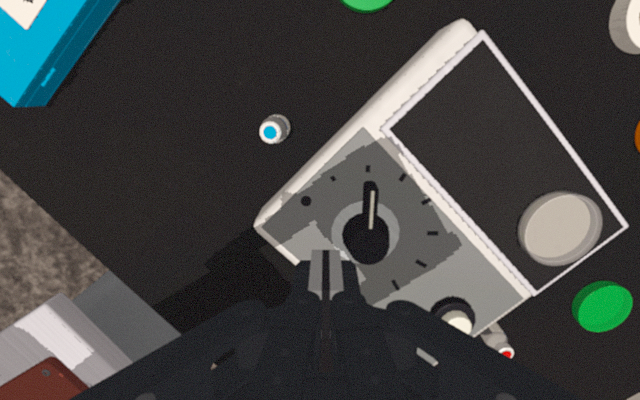

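The wrist view shows the lever upright at about (371,200), pointing at its mark. The shut fingertips are at (335,255), to its counter-clockwise side. I'll lower them beside the flank.

```bash
python3 -m handwheel '[[0,1,20,0,0,0],[0,1,40,0,0,0],[0,1,60,0,0,0],[0,1,75,0,0,0],[0,1,88,0,0,0],[0,1,98,0,0,0],[0,1,105,0,0,0],[0,1,105,0,0,0]]'
python3 - <<'E'
from h import *
from station import manip
print(manip.state()['contact_force'])
for d in(.0195,.0145):
    x,y=lev(45,d=d);rows(x,y,.145,57.8)
f=manip.camera('scene')['frame'][150:300,200:400];cv2.imwrite('pics/s2.png',cv2.resize(f[:,:,::-1],None,fx=4,fy=4))
E
```

```text
t: 2.55
tcp_pos: [0.5128, 0.1123, 0.144]
tcp_rot: [-179.9, 0.2, 58.0]
contact_force: [0.4, -0.8, -0.9]
gripper_width: -0.0003
[ 0.42744433 -0.79147224 -0.87789214]
shift mm [ 0.3 15.1 -1. ] turn [-0.002  0.003  0.003]
shift mm [ 0.3 20.1 -1. ] turn [-0.002  0.003  0.003]
```

View pics/s2.png

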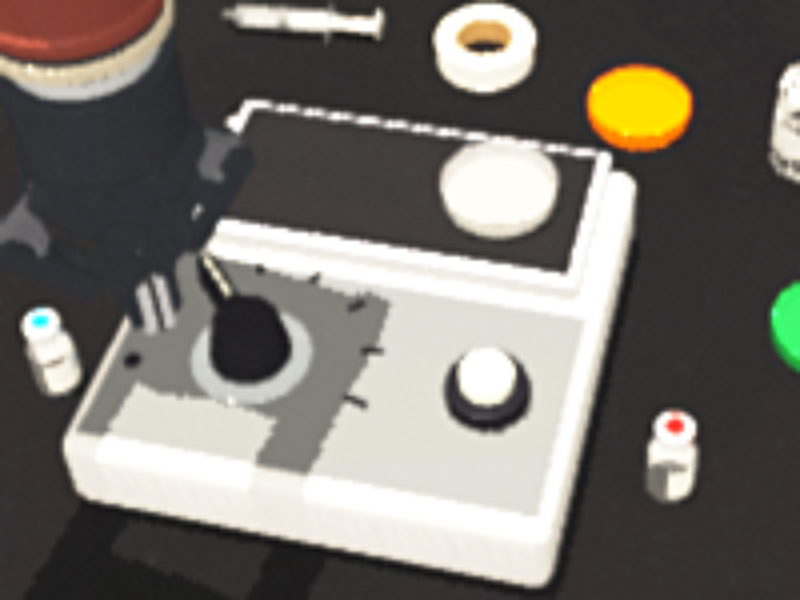

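The scene crop shows the fingertips at (155,300), standing clear on the counter-clockwise side of the lever at (215,275). They look about 20 mm thick, so contact should come at an offset of about 15 mm. I'll compute the arc.

```bash
cat > arc.py <<'E'
import sys
from h import *
from station import manip
s=manip.state();a,b=map(float,sys.argv[1:3])
for p in np.linspace(a,b,8):
    x,y=lev(p,d=.015);print(round(p,1),end=' ');rows(x,y,.145,YAW+p,s)
E
python3 arc.py 50 22
```

```text
50.0 shift mm [-1.4 16.  -0.3] turn [-0.001  0.002 -0.085]
46.0 shift mm [-0.2 18.6 -0.3] turn [-0.001  0.002 -0.015]
42.0 shift mm [ 0.8 21.2 -0.3] turn [-0.001  0.002  0.055]
38.0 shift mm [ 1.6 24.  -0.3] turn [-0.001  0.002  0.125]
34.0 shift mm [ 2.2 26.8 -0.3] turn [-0.001  0.002  0.195]
30.0 shift mm [ 2.7 29.6 -0.3] turn [-0.001  0.002  0.264]
26.0 shift mm [ 2.9 32.4 -0.3] turn [-0.001  0.002  0.334]
22.0 shift mm [ 2.9 35.3 -0.3] turn [-0.     0.002  0.404]
```

```bash
python3 -m handwheel '[[-1,12,0,0,0,-0.04],[0,18,0,0,0,0],[1,21,0,0,0,0.05],[1.5,24,0,0,0,0.12],[2,27,0,0,0,0.2],[2.5,29.5,0,0,0,0.26],[3,32.5,0,0,0,0.33],[3,35,0,0,0,0.4]]'
python3 arc.py 22 -8
python3 - <<'E'
from h import *
from station import manip
f=manip.camera('scene')['frame'][150:300,200:400];cv2.imwrite('pics/s3.png',cv2.resize(f[:,:,::-1],None,fx=4,fy=4))
E
```

```text
t: 3.4
tcp_pos: [0.5452, 0.0963, 0.1457]
tcp_rot: [180.0, 0.1, 34.9]
contact_force: [-1.1, 1.4, -0.0]
gripper_width: -0.0001
22.0 shift mm [-0.6 -0.1  0.7] turn [0.001 0.001 0.001]
17.7 shift mm [0.4 2.8 0.7] turn [0.001 0.001 0.076]
13.4 shift mm [1.2 5.7 0.7] turn [0.001 0.001 0.15 ]
9.1 shift mm [1.8 8.7 0.7] turn [0.001 0.001 0.225]
4.9 shift mm [ 2.1 11.8  0.7] turn [0.001 0.001 0.3  ]
0.6 shift mm [ 2.2 14.8  0.7] turn [0.001 0.001 0.375]
-3.7 shift mm [ 2.1 17.9  0.7] turn [0.001 0.001 0.45 ]
-8.0 shift mm [ 1.8 20.9  0.7] turn [0.001 0.001 0.524]
```

View pics/s3.png

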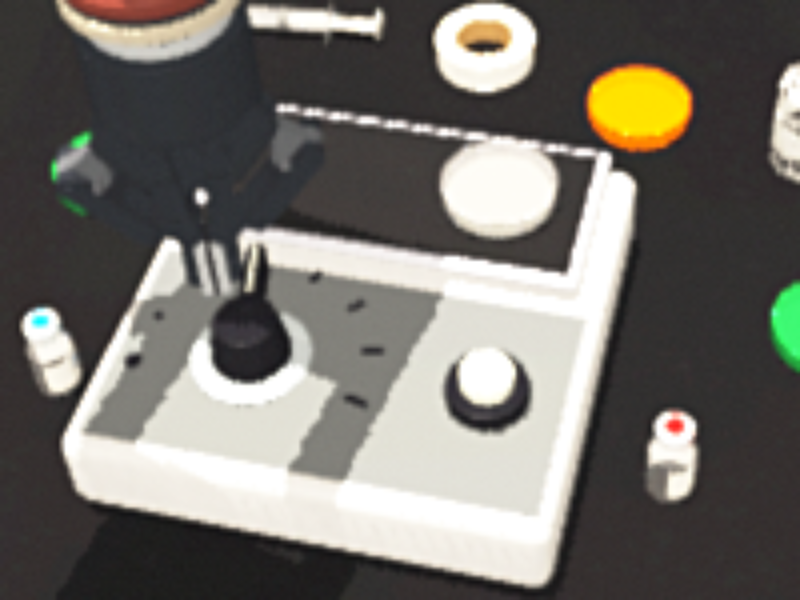

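The lever at crop (257,265) now covers bar 3, with bars 4 to 7 still visible, so this is position 3. The finger trails it closely. Next click.

```bash
python3 -m handwheel '[[0.5,3,0.5,0,0,0.08],[1,6,0.5,0,0,0.15],[2,9,0.5,0,0,0.22],[2,12,0.5,0,0,0.3],[2,15,0.5,0,0,0.37],[2,18,0.5,0,0,0.45],[2,21,0.5,0,0,0.52],[2,21,0.5,0,0,0.52]]'
python3 arc.py -8 -38
python3 - <<'E'
from h import *
from station import manip
f=manip.camera('scene')['frame'][150:300,200:400];cv2.imwrite('pics/s4.png',cv2.resize(f[:,:,::-1],None,fx=4,fy=4))
E
```

```text
t: 4.25
tcp_pos: [0.5595, 0.0799, 0.146]
tcp_rot: [179.9, -0.0, 4.9]
contact_force: [0.2, 1.0, -0.3]
gripper_width: 0.0001
-8.0 shift mm [-0.8 -0.3  1. ] turn [ 0.001 -0.001  0.001]
-12.3 shift mm [0.2 2.6 1. ] turn [ 0.001 -0.001  0.076]
-16.6 shift mm [1.  5.5 1. ] turn [ 0.001 -0.001  0.151]
-20.9 shift mm [1.5 8.5 1. ] turn [ 0.001 -0.001  0.226]
-25.1 shift mm [ 1.9 11.5  1. ] turn [ 0.001 -0.001  0.3  ]
-29.4 shift mm [ 2.  14.6  1. ] turn [ 0.001 -0.001  0.375]
-33.7 shift mm [ 1.9 17.7  1. ] turn [ 0.001 -0.001  0.45 ]
-38.0 shift mm [ 1.5 20.7  1. ] turn [ 0.001 -0.001  0.525]
```

View pics/s4.png

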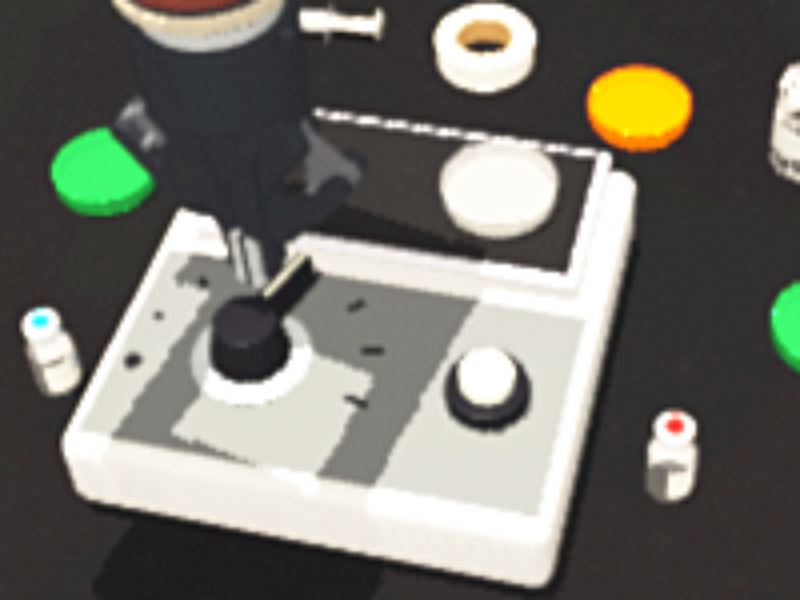

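The lever at crop (292,275) is now on bar 4, with bars 5 to 7 still free ahead of it. One more click.

```bash
python3 -m handwheel '[[0.5,3,0.5,0,0,0.08],[1,6,0.5,0,0,0.15],[1.5,9,0.5,0,0,0.23],[2,12,0.5,0,0,0.3],[2,15,0.5,0,0,0.37],[2,18,0.5,0,0,0.45],[1.5,21,0.5,0,0,0.52],[1.5,21,0.5,0,0,0.52]]'
python3 - <<'E'
from h import *
from station import manip
f=manip.camera('scene')['frame'][150:300,200:400];cv2.imwrite('pics/s5.png',cv2.resize(f[:,:,::-1],None,fx=4,fy=4))
E
```

```text
t: 5.1
tcp_pos: [0.5629, 0.0591, 0.1458]
tcp_rot: [180.0, -0.1, -24.7]
contact_force: [0.0, 0.3, 0.3]
gripper_width: 0.0002
```

View pics/s5.png

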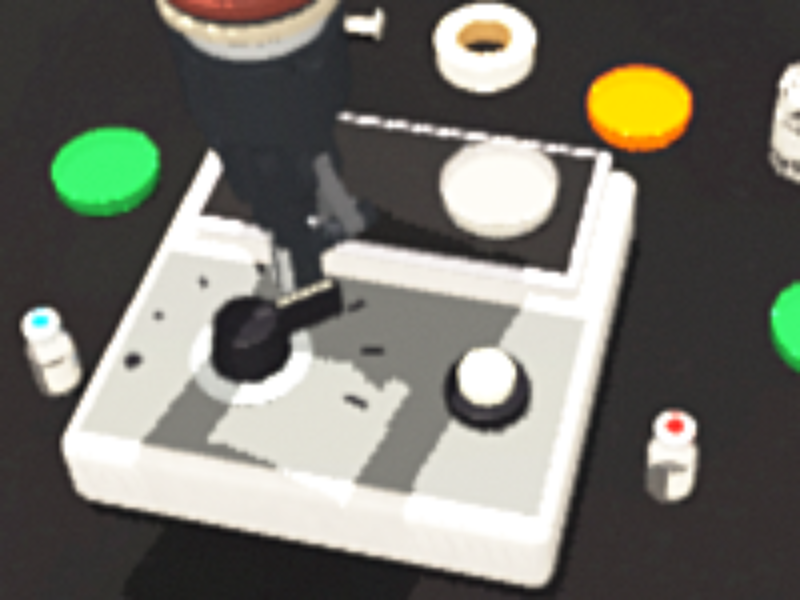

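The lever at crop (310,300) points at bar 5 (355,305). I'll back off, lift, and go above the button.

```bash
python3 -m handwheel '[[0,-4,0,0,0,0],[0,-6,-3,0,0,0],[0,-6,-20,0,0,0],[0,-6,-40,0,0,0],[0,-6,-60,0,0,0],[0,-6,-80,0,0,0],[0,-6,-80,0,0,0],[0,-6,-80,0,0,0]]'
python3 - <<'E'
from h import *
rows(.5486,-.055,.20,-24.7)
E
```

```text
t: 5.95
tcp_pos: [0.5655, 0.0649, 0.2259]
tcp_rot: [-180.0, -0.2, -24.6]
contact_force: [-0.7, -0.4, -0.9]
gripper_width: 0.0
shift mm [ 34.5 116.1  25.9] turn [-0.    -0.003  0.002]
```

```bash
python3 -m handwheel '[[7,23,5,0,0,0],[14,46,10,0,0,0],[21,70,15,0,0,0],[28,93,20,0,0,0],[34.5,116,26,0,0,0],[34.5,116,26,0,0,0],[34.5,116,26,0,0,0],[34.5,116,26,0,0,0]]'
python3 - <<'E'
from h import *
from station import manip
rows(.5486,-.055,.154,-24.7);print(manip.state()['contact_force'])
a=[cv2.resize(manip.camera('top')['frame'][160:310,240:405],None,fx=2.4,fy=2.4),cv2.resize(manip.camera('scene')['frame'][170:320,210:375],None,fx=2.4,fy=2.4)]
cv2.imwrite('pics/b1.png',np.hstack(a)[:,:,::-1])
E
```

```text
t: 6.75
tcp_pos: [0.5485, -0.0541, 0.1994]
tcp_rot: [-180.0, -0.1, -24.6]
contact_force: [0.5, 0.3, -0.0]
gripper_width: 0.0002
shift mm [ 0.4  0.8 45.4] turn [-0.    -0.002  0.002]
[ 0.48702335  0.3472803  -0.02270628]
```

View pics/b1.png

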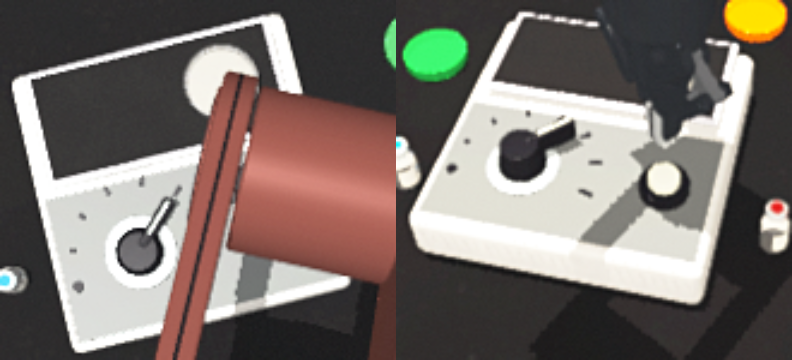

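In the top view the lever's line points at bar 5, seen at (180,190), with bars 0 to 4 behind it, so position 5 holds. The fingertips stand over the cap. Now I'll go down and press gently.

```bash
python3 -m handwheel '[[0.5,1,10,0,0,0],[0.5,1,20,0,0,0],[0.5,1,30,0,0,0],[0.5,1,38,0,0,0],[0.5,1,44,0,0,0],[0.5,1,47,0,0,0],[0.5,1,50,0,0,0],[0.5,1,52,0,0,0]]'
python3 -m handwheel '[[0,0,0.5,0,0,0],[0,0,1,0,0,0],[0,0,1.5,0,0,0],[0,0,2,0,0,0],[0,0,2.5,0,0,0],[0,0,2.5,0,0,0],[0,0,2.5,0,0,0],[0,0,2.5,0,0,0]]'
```

```text
t: 7.65
tcp_pos: [0.5489, -0.0552, 0.148]
tcp_rot: [-180.0, -0.1, -24.5]
contact_force: [-1.6, -1.0, 3.4]
gripper_width: 0.0003
t: 8.45
tcp_pos: [0.549, -0.0552, 0.1456]
tcp_rot: [-180.0, -0.1, -24.5]
contact_force: [-2.5, -0.4, 4.0]
gripper_width: 0.0002
```

```bash
python3 -m handwheel '[[0,0,0.3,0,0,0],[0,0,0.6,0,0,0],[0,0,0.9,0,0,0],[0,0,1.2,0,0,0],[0,0,1.5,0,0,0],[0,0,1.5,0,0,0],[0,0,1.5,0,0,0],[0,0,1.5,0,0,0]]'
```

```text
t: 9.25
tcp_pos: [0.549, -0.0552, 0.1446]
tcp_rot: [-180.0, -0.1, -24.5]
contact_force: [-5.1, 1.9, 7.9]
gripper_width: 0.0
```

```bash
python3 -m handwheel '[[0,0,0.4,0,0,0],[0,0,0.8,0,0,0],[0,0,1.2,0,0,0],[0,0,1.2,0,0,0],[0,0,1.2,0,0,0],[0,0,1.2,0,0,0],[0,0,1.2,0,0,0],[0,0,1.2,0,0,0]]'
```

```text
t: 10.05
tcp_pos: [0.5491, -0.0552, 0.1445]
tcp_rot: [-180.0, -0.1, -24.5]
contact_force: [-6.9, 1.3, 12.8]
gripper_width: 0.0003
```

The fingertip has stopped at 0.072 m while the force climbs to 12.8 N, so the button is on its bottom stop. I'll lift off and clear the view.

```bash
python3 -m handwheel '[[0,0,-3,0,0,0],[0,0,-8,0,0,0],[0,0,-15,0,0,0],[0,0,-35,0,0,0],[0,0,-60,0,0,0],[0,0,-85,0,0,0],[0,0,-110,0,0,0],[0,0,-130,0,0,0]]'
python3 -m handwheel '[[-40,-20,0,0,0,0],[-80,-40,0,0,0,0],[-120,-60,0,0,0,0],[-160,-80,0,0,0,0],[-170,-85,0,0,0,0],[-170,-85,0,0,0,0],[-170,-85,0,0,0,0],[-170,-85,0,0,0,0]]'
python3 - <<'E'
from h import *
from station import manip
print(manip.state()['contact_force'])
a=[cv2.resize(manip.camera('top')['frame'][160:310,235:410],None,fx=2.2,fy=2.2),cv2.resize(manip.camera('scene')['frame'][160:310,200:375],None,fx=2.2,fy=2.2)]
cv2.imwrite('pics/e1.png',np.hstack(a)[:,:,::-1])
E
```

```text
t: 10.85
tcp_pos: [0.5493, -0.0552, 0.2764]
tcp_rot: [-180.0, -0.3, -24.5]
contact_force: [0.0, -0.7, 0.6]
gripper_width: 0.0
t: 11.65
tcp_pos: [0.4309, 0.0917, 0.2759]
tcp_rot: [-180.0, -0.3, -24.6]
contact_force: [-0.5, -0.0, -0.2]
gripper_width: 0.0001
[-0.53798482 -0.03570308 -0.21814777]
```

View pics/e1.png

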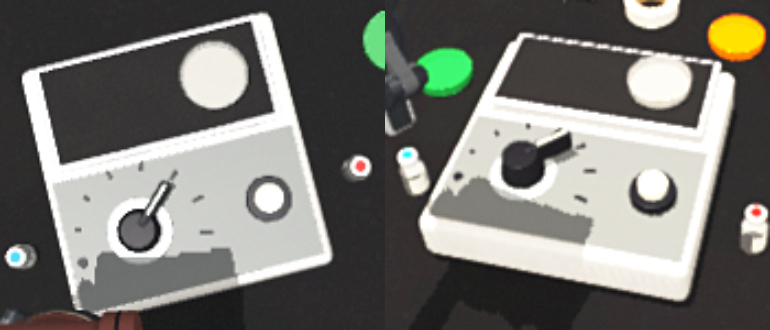

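The lever points at bar 5 (top-view crop (174,175)), with bars 6 and 7 beyond it at (198,198) and (206,232). The button cap is up at (269,198), and the dish and both vials stand where they were. Handing in.

```bash
python3 -c "
from station import manip
print(manip.job_done())"
```

```text
the job is handed in; nothing more can be done
None
```

The shaker's selector now rests at position 5, and the start button was pressed fully down and released. I handed the job in at about 12 s on the robot's clock.

- **Selector:** it started at position 2. I pushed the lever clockwise with the shut fingertips, one click per move (2→3→4→5), and checked each click in a picture. The last pictures show the lever on bar 5, with bars 6 and 7 beyond it.
- **Start button:** I pressed until the fingertips stopped at 72 mm, the button's fully-down height, and the vertical force climbed to 12.8 N. That is above the 5 N needed. It came with about 7 N sideways on the cap at the bottom stop. After lifting off, the cap looks up again.
- **Surroundings:** the dish and both vials look unmoved in the last pictures, and the arm is clear with the wrist force back to noise level.

None of the checks failed or disagreed. The button's travel and the selector angle were judged from tip height, force and pictures, because no joint readings were available.

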